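# Close and lock the mounting press on a glued collage

### The arm

A 7-joint arm with a two-finger parallel gripper is mounted at the origin on the work surface. World frame = base frame: x ahead of the robot, y to its left, z up, the work surface at z = 0. Lengths are in m, angles in rad, forces in N, time in s.
With the tool pointing down it reaches from about 0.4 to 0.85 m from the base axis. Payload 10.4 kg.
Tool frame: the origin (TCP) lies at the very end of the fingers, on their centre line; the grasp point (between the pads) lies 19 mm behind it (manip.pinch_z is the distance from the TCP to the grasp point, in m); z points along the fingers, y is the direction in which the jaws open and shut (so a half turn about z gives the same grasp; the last joint's range is limited). The gripper opens to 87 mm and grips with 3 to 60 N. Pads are 19 mm wide; open, the fingers measure 117 mm over their backs; the gripper's body (75 mm by 190 mm) begins 51 mm behind the grasp point.
Start: joints at [-1.25, 0.332, -0.065, 1.46, 0.022, 1.35, -0.088], TCP at [0.211, 0.588, 0.223] pointing down, gripper open.
Joint ranges: [-2.6, 2.6], [-0.5, 2.12], [-1.47, 1.34], [0.16, 2.42], [-1.27, 4.41], [0.06, 2.06], [-2.6, 2.6]. Speed limits (rad/s): [2.22, 2.22, 2.79, 2.79, 3.14, 3.14, 3.14].

### API

Orientations are given as a unit quaternion [x, y, z, w].
In Python, from workcell import manip gives the robot as it stands.
- The arm moves only by the shell command python3 -m handwheel 'ROWS' [OPENING] [FORCE]. ROWS is JSON, a list that holds one entry, the list of rows, each a list of 6 numbers: the shift along the tool's x, y, z in mm, then the turn, a rotation vector about the tool's x, y, z in rad. In form: [[[x, y, z, ax, ay, az], ...]]. A call has 1 to 8 rows; each row shifts and turns the commanded pose from where the row before left it, along the tool's axes as they then stand; what a row does not reach is not made up. A row lasts 1/12 s, in which the tool goes at most 41.7 mm and 7.16 degrees, less where a joint would pass 70% of its speed; a pose out of reach is approached as far as the arm can. A call is refused whole if a number of a shift passes 41.7 or a number of a turn 0.125, either way. A call with a gripper value outside its range is refused whole. OPENING is the finger opening in mm, from 0 to 87, set as the call begins (- or left out, the last holds). The fingers move at their own pace and stop on an object; FORCE is the grip in N (left out, the last holds). Time passes only in rows, so rows that do not move let the fingers close. It gives the time, the measured TCP pose, the force and the opening at its end, in the units of the state.
- manip.sense(): the state, without advancing time (a new reading comes with each control period).
- manip.capture(name): name is "scene" or "side" or "wrist"; returns the picture (384x512x3 uint8, red, green, blue); there is no depth.
- manip.get_calibration(name): a dict with "fx", "fy", "cx", "cy" (pixels), "eye" and "attitude" of the camera in the world; the wrist camera has in their place "mount" (4x4, takes a point from camera to tool coordinates, whose origin is the TCP and whose axes are the flange's). Camera axes: x right, y down, z forward; pixel columns grow to the right and rows downward; lengths in m; the calibration is good to about 2 mm. The wrist camera is an equidistant fisheye: a pixel r from the principal point sees the ray r / f radians off the axis. A picture is of the moment at which its call begins: read the wrist's pose just before it. get_calibration takes no time and is no camera call.
- manip.job_done(): hands the job in, once; it reports no verdict.
The state is a dict: "time": time; "q": joint angles; "joint_velocities": joint speeds; "effort": joint torques, N m; "eef_pos": TCP position; "tcp_rot": TCP orientation; "contact_force": force on the tool from outside, world axes, zero at the start; "ft_torque": the same for the moment, N m; "finger_gap": finger opening in m.
Only numpy, scipy, OpenCV 4.12 (cv2) and the standard library are available. Lean on these libraries where they do the work, as an engineer would, in place of code of your own. Each camera call takes 0.05 s, during which the arm holds its last target.

### The job

The collage in the mounting press is glued and ready for pressing. Lower the open cover gently, without letting it drop, until it rests fully down on its stops; then turn the bar knob on the sloping front clockwise until the spring plunger beside it drops into the notch of its cam and the cover is locked. Leave the other things on the table where they are.

Things in the scene. Friction and masses are not known exactly. Their poses are not given: they have to be found in the camera images.
- press: Grey table-top mounting press, 340 mm wide, fixed; bed 70 mm high with a blue collage. Origin on the table under its middle; x from its front to its hinged back, y to the left of a worker facing its front, z up. Its front is a panel sloping 35 deg from horizontal, facing up and forward, from the bed's front edge (x -105, z 70 mm) down to the table (x -197 mm).
- cover (a joint): Opening angle of the press's cover, rad: 0 fully down on its rubber stops, up to 1.3 open. An aluminium plate 195 x 320 x 14 mm, 0.75 to 1.05 kg, hinged along its back edge. The stiff hinge holds it above about 1 rad; further down it falls shut if let go. Lowering it takes under 6 N at the handle.
- cover_hinge (a point): Middle of the cover's hinge line, which runs along the press's y: 95 mm behind the press's origin (+x), 82 mm above the table. Axes as the press's.
- cover_handle (a point): Middle of the cover's handle: a round steel bar 16 mm thick, 130 mm long, along the press's y, on a strut at each end. With the cover down it is 220 mm in front of the hinge line and 35 mm above it; gap to the plate's front edge 26 mm. Axes turn with the cover: x towards the hinge, z out of the cover's top face.
- lock_knob_grip (a point): Middle of the lock knob's grip: black bar 72 mm long, 18 wide, its outer face 10 mm further out; on the knob's axis, mid-width of the slope, 37 mm out from it, 174 mm in front of the press's origin, 67 mm high. Steel cam disc, 36 mm radius, 23 mm below. z: knob axis, out of the panel, 35 deg from vertical, leaning forward; the bar lies along the line 0.65 rad from x towards y; axes turn with it.
- lock_knob (a joint): Angle of the lock knob, rad, growing clockwise seen onto the panel: 0 to 0.25 free, 1.30 locked (cam over the tongue on the cover's front edge), end stop 1.5. With up the slope as 12 o'clock the bar points 0.65 rad left of it at 0, 0.65 rad right of it at 1.30. It turns so far only with the cover down. Takes about 0.1 N m and stays where left.
- plunger (a joint): Travel of the spring plunger, m, towards the cam: 0 while its ball nose rides on the cam's round rim, about 0.004 when it has dropped into the cam's notch, which comes under it at knob angle 1.30 rad. Within about 0.1 rad of that it pulls the knob in and holds it; over 0.2 N m would force it on past the notch.
- plunger_nose (a point): Centre of the plunger's 12 mm steel ball nose, at the cam's left (press +y), 42 mm from the knob's axis, 10 mm out from the panel; its guide block, 34 mm long, 16 mm high, stands just left of it. Axes: x up the slope, y left, z out of the panel.
- glue: white glue bottle, 155 mm tall, standing behind the press; loose, to be left alone. Origin at its underside, its middle.
- mug: white tea mug, 90 mm tall, standing behind the press; loose, to be left alone. Origin at its underside, its middle.
- brush: paint brush, 200 mm long, lying on the table in front of the press; loose, to be left alone. Origin at its underside, x along its length.
- paint_knife: palette knife, 210 mm long, lying in front of the brush; loose, to be left alone. Origin at its underside, x along its length.
- brayer: rubber roller with a wooden handle, 150 mm long, lying in front of the press, to the left of the brush; loose, to be left alone. Origin at its underside, x along its length.
- paint_bowl: white bowl of paint, 136 mm across, standing at the right of the table as seen from the robot; loose, to be left alone. Origin at its underside, its middle.
- palette: white mixing palette, 230 x 170 mm plate 8 mm thick, at the right of the table as seen from the robot; loose, to be left alone. Origin at its underside, its middle.

How it is judged:
By the outcome, as a careful person would: the job done as asked, in the order asked, and still so for the second after the job is handed in, with the robot touching nothing.
It also fails if it takes over 58 s, if anything falls off the work surface, if the arm or the gripper's body presses on something with over 40 N, if the wrist force passes 120 N, or if a joint passes its speed limit or range.

## Working session

There is one attempt and no reset: what is moved stays moved. The work goes in short steps, Python scripts to look and compute and a shell command to move; the robot and the scene stay as the last step left them, time stands still between calls to the robot, and variables do not carry over. Pictures are saved under pics/ and viewed, and the job is handed in when it is done.

```bash
ls; mkdir -p pics; python3 - <<'E'
from workcell import manip
import cv2
for n in ["scene","side","wrist"]:
    s=manip.sense()
    im=manip.capture(n); cv2.imwrite(f"pics/{n}0.png",im[:,:,::-1])
    print(n,manip.get_calibration(n))
print(manip.sense(), manip.pinch_z)
E
```

```text
pics
scene {'fx': 471.45795004331785, 'fy': 471.45795004331785, 'cx': 250.9362019803994, 'cy': 191.1507342315603, 'eye': array([0.98811487, 0.13185972, 1.38254655]), 'attitude': array([ 0.55247594,  0.81188482, -0.15782701, -0.10346014])}
side {'fx': 406.246686554269, 'fy': 406.246686554269, 'cx': 255.19775569841167, 'cy': 189.72528818834635, 'eye': array([ 0.79131579, -0.26149647,  1.16923842]), 'attitude': array([ 0.88344586,  0.44456604, -0.07031565, -0.13015439])}
wrist {'fx': 297.3186396354542, 'fy': 297.3186396354542, 'cx': 256.67105716109154, 'cy': 192.3471818106351, 'mount': array([[-2.63219850e-04, -9.67385593e-01, -2.53308202e-01,
         6.81727207e-02],
       [ 9.99999509e-01, -1.25628426e-05, -9.91150721e-04,
        -1.85818548e-04],
       [ 9.55642657e-04, -2.53308339e-01,  9.67385121e-01,
        -1.61297460e-01],
       [ 0.00000000e+00,  0.00000000e+00,  0.00000000e+00,
         1.00000000e+00]])}
{'time': 0.15, 'q': array([-1.24963501,  0.3327345 , -0.06468646,  1.46072108,  0.02161198,
        1.34990903, -0.08853787]), 'joint_velocities': array([ 0.00118963, -0.00044214, -0.00244847, -0.00264074,  0.0009805 ,
       -0.00048942,  0.00014312]), 'effort': array([ 7.71897048e-04, -6.23642278e+01,  2.45340995e-02, -3.90140533e+01,
       -6.14083721e-02,  3.73182376e-02,  1.00870925e-04]), 'eef_pos': array([0.2105597 , 0.58816118, 0.22194486]), 'tcp_rot': array([ 1.71051186e-01,  9.85261997e-01, -5.34651525e-04, -6.15279766e-05]), 'contact_force': array([ 0.30991704, -0.63930414,  0.19382339]), 'ft_torque': array([0.03020962, 0.00090189, 0.04859645]), 'finger_gap': 0.08674386960601807} 0.0187
```

View pics/scene0.png

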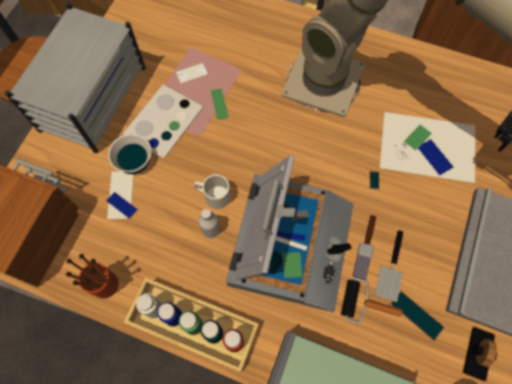

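View pics/side0.png

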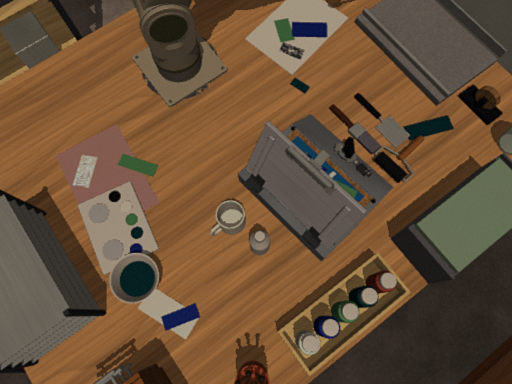

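View pics/wrist0.png

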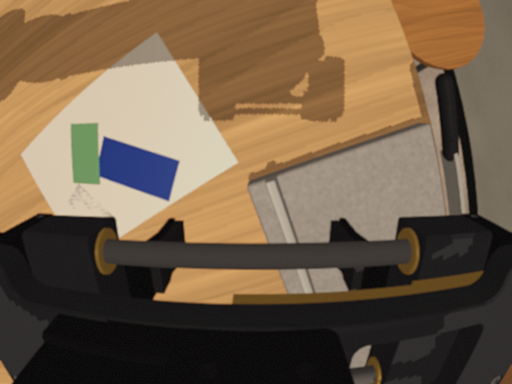

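```bash
cat > h.py <<'E'
import numpy as np, cv2
from scipy.spatial.transform import Rotation as R
from workcell import manip
def proj(n,P):
    c=manip.get_calibration(n); A=R.from_quat(c['attitude']).as_matrix()
    p=(np.atleast_2d(P)-c['eye'])@A
    return np.c_[c['fx']*p[:,0]/p[:,2]+c['cx'],c['fy']*p[:,1]/p[:,2]+c['cy']]
def ray(n,uv):
    c=manip.get_calibration(n); A=R.from_quat(c['attitude']).as_matrix()
    d=A@np.array([(uv[0]-c['cx'])/c['fx'],(uv[1]-c['cy'])/c['fy'],1]); return c['eye'],d/np.linalg.norm(d)
def plane(n,uv,z):
    e,d=ray(n,uv); return e+d*(z-e[2])/d[2]
def tri(a,b):
    (e1,d1),(e2,d2)=ray('scene',a),ray('side',b)
    t=np.linalg.lstsq(np.c_[d1,-d2],e2-e1,rcond=None)[0]
    p,q=e1+d1*t[0],e2+d2*t[1]; return (p+q)/2,np.linalg.norm(p-q)
E
python3 - <<'E'
from h import *
print(proj('scene',[[0,0,0],[.2,0,0],[0,.2,0]]),proj('side',[[0,0,0],[.2,0,0],[0,.2,0]]))
a=cv2.imread('pics/scene0.png')[140:325,215:415]; cv2.imwrite('pics/sc.png',cv2.resize(a,None,fx=4,fy=3.2 if 0 else 3.2,interpolation=2) if 0 else cv2.resize(a[:150,:200],None,fx=4,fy=4,interpolation=2))
a=cv2.imread('pics/scene0.png')[170:320,215:415]; cv2.imwrite('pics/sc2.png',cv2.resize(a,None,fx=4,fy=4,interpolation=2))
a=cv2.imread('pics/side0.png')[110:260,230:430]; cv2.imwrite('pics/si.png',cv2.resize(a,None,fx=4,fy=4,interpolation=2))
E
```

```text
[[322.75717028  80.08949767]
 [303.81203181 127.0832866 ]
 [378.3818263   97.99701583]] [[179.8975586   65.18926323]
 [214.19565875 108.41656145]
 [228.86449181  34.71784331]]
```

View pics/sc2.png

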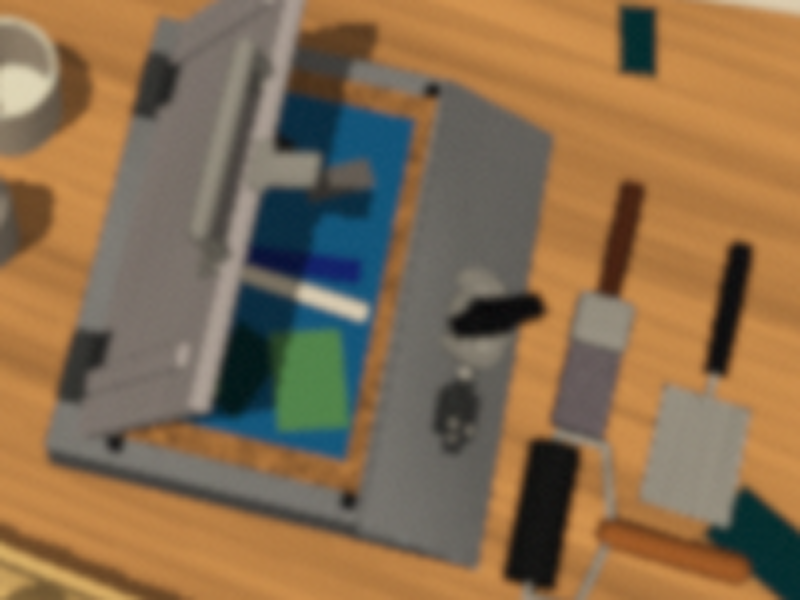

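View pics/si.png

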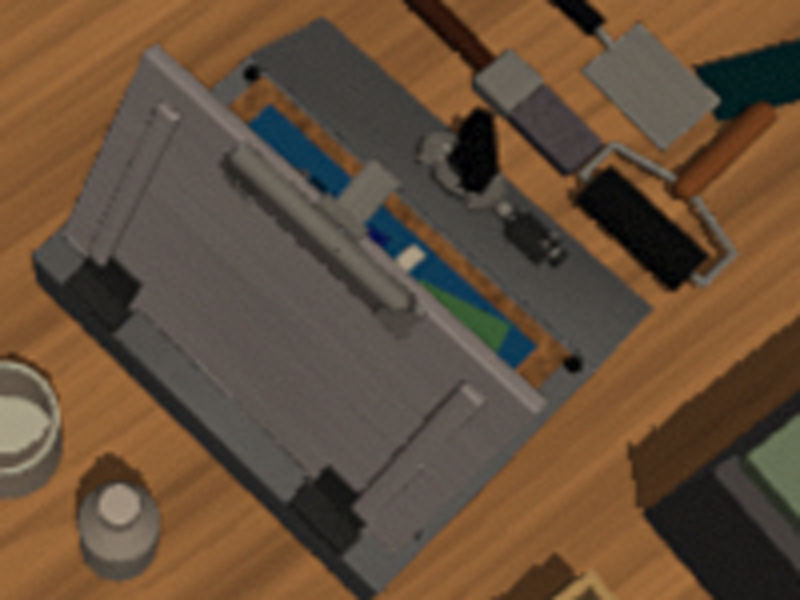

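```bash
cat >> h.py <<'E'
S=lambda x,y:(215+x/4-.375,170+y/4-.375)
D=lambda x,y:(230+x/4-.375,110+y/4-.375)
E
python3 - <<'E'
from h import *
from scipy.optimize import least_squares
obs=[('scene',S(552,135),(-.197,-.17,0)),('scene',S(478,566),(-.197,.17,0)),('scene',S(442,83),(-.105,-.17,.07)),('scene',S(359,528),(-.105,.17,.07)),
('side',D(322,18),(-.197,-.17,0)),('side',D(651,310),(-.197,.17,0))]
def W(p,L):
    L=np.array(L); c,s=np.cos(p[2]),np.sin(p[2]); return np.array([p[0]+c*L[0]-s*L[1],p[1]+s*L[0]+c*L[1],L[2]])
f=lambda p:np.concatenate([proj(n,W(p,L))[0]-uv for n,uv,L in obs])
r=least_squares(f,[.6,.1,-1.6]); print(r.x,r.fun.round(1))
p=r.x
for n in('scene','side'):
  for nm,L in dict(grip=(-.174,0,.067),hingeL=(.095,.16,.082),hingeR=(.095,-.16,.082),stop=(-.095,.15,.076),plung=(-.157+.0057,.042,.036)).items(): 
    uv=proj(n,W(p,L))[0]; print(n,nm,(4*(uv-((215,170) if n=='scene' else (230,110)))).round())
# handle ends
print(tri(S(248,45),D(238,155)),tri(S(203,235),D(405,303)))
for a in (.95,1,1.05,1.1,1.15,1.2,1.25,1.3):
  print(a,end=' ')
  for n in('scene','side'):
    for y in(-.065,.065):
      c,s=np.cos(a),np.sin(a)
      x=.095-.22*c+.035*s; z=.082+.22*s+.035*c
      # cover rotation: front rises
      uv=proj(n,W(p,(x,y,z)))[0]; print((4*(uv-((215,170) if n=='scene' else (230,110)))).round(),end=' ')
  print()
E
```

```text
[ 0.59868701  0.05961717 -1.42545018] [-0.5  0.3 -0.1  1.2  1.1 -1.4  0.5 -0.6 -0.5  1.1  0.2  0.2]
scene grip [499. 312.]
scene hingeL [ 79. 440.]
scene hingeR [182.  26.]
scene stop [351. 491.]
scene plung [451. 372.]
side grip [478. 146.]
side hingeL [397. 557.]
side hingeR [ 62. 239.]
side stop [569. 356.]
side plung [492. 220.]
(array([0.53752356, 0.01508288, 0.29339969]), np.float64(0.000546066183901608)) (array([0.66556411, 0.03366027, 0.29817797]), np.float64(0.0008702399114530886))
0.95 [306.  67.] [264. 261.] [284. 119.] [448. 266.] 
1 [291.  61.] [248. 255.] [273. 127.] [438. 275.] 
1.05 [275.  55.] [231. 249.] [261. 136.] [427. 285.] 
1.1 [259.  49.] [215. 243.] [249. 145.] [416. 295.] 
1.15 [243.  44.] [197. 238.] [237. 155.] [404. 306.] 
1.2 [226.  38.] [180. 233.] [224. 165.] [392. 318.] 
1.25 [209.  33.] [162. 228.] [211. 177.] [379. 330.] 
1.3 [192.  29.] [144. 223.] [198. 188.] [366. 343.]
```

```bash
cat >> h.py <<'E'
PP=np.array([0.5987,0.0596]); YAW=-1.4255
ex=np.array([np.cos(YAW),np.sin(YAW),0]); ey=np.array([-ex[1],ex[0],0]); ez=np.array([0,0,1.])
def P(x,y,z): return np.r_[PP,0]+x*ex+y*ey+z*ez
def handle(a,r=.22,h=.035): c,s=np.cos(a),np.sin(a); return P(.095-r*c+h*s,0,.082+r*s+h*c)
RD=np.c_[-ey,-ex,-ez]   # tool down, jaws along press x
def delta(pos,Rt):
    s=manip.sense(); Rc=R.from_quat(s['tcp_rot']).as_matrix()
    d=Rc.T@(pos-s['eef_pos'])*1000; w=R.from_matrix(Rc.T@Rt).as_rotvec()
    print('t',round(s['time'],2),'d',d.round(1),np.linalg.norm(d).round(),'w',w.round(3),'q',s['q'].round(2),'F',s['contact_force'].round(1),'T',s['ft_torque'].round(2),'gap',round(s['finger_gap'],4))
E
python3 - <<'E'
from h import *
b=np.array([.6025,.0247,.2965]); print(handle(1.14))
delta(b+[0,0,.10],RD)
E
```

```text
[0.60375756 0.02503669 0.29651518]
t 0.15 d [-558.9 -398.6 -174.1] 708.0 w [-0.001 -0.    -0.489] q [-1.25  0.33 -0.06  1.46  0.02  1.35 -0.09] F [ 0.3 -0.6  0.2] T [0.03 0.   0.05] gap 0.0867
```

```bash
python3 -m handwheel '[[[-20,-14,-14,0,0,0],[-24,-17,-14,0,0,0],[-24,-17,-12,0,0,0],[-24,-17,-12,0,0,0],[-24,-17,-12,0,0,0],[-24,-17,-10,0,0,0],[-24,-17,-10,0,0,0],[-24,-17,-10,0,0,0]]]' 55 20
python3 -m handwheel '[[[-24,-17,-10,0,0,0],[-24,-17,-10,0,0,0],[-24,-17,-10,0,0,0],[-24,-17,-10,0,0,0],[-24,-17,-10,0,0,0],[-24,-17,-10,0,0,0],[-24,-17,-10,0,0,0],[-24,-17,-10,0,0,0]]]'
python3 - <<'E'
from h import *
delta(np.array([.6025,.0247,.2965])+[0,0,.10],RD)
E
```

```text
time: 0.82
eef_pos: [0.3434, 0.3984, 0.3169]
tcp_rot: [0.171, 0.985, -0.0, -0.0]
contact_force: [0.6, 0.1, 0.3]
finger_gap: 0.0556
time: 1.48
eef_pos: [0.4783, 0.2057, 0.397]
tcp_rot: [0.171, 0.985, 0.0, -0.0]
contact_force: [1.1, 0.8, -0.6]
finger_gap: 0.055
t 1.48 d [-178.  -128.5    0.4] 220.0 w [ 0.    -0.    -0.489] q [-0.76  0.06  0.29  1.43 -0.02  1.66  0.75] F [ 1.1  0.8 -0.6] T [ 0.03 -0.01 -0.02] gap 0.055
```

```bash
python3 -m handwheel '[[[-22,-16,0,0,0,0],[-22,-16,0,0,0,0],[-22,-16,0,0,0,0],[-22,-16,0,0,0,0],[-22,-16,0,0,0,0],[-22,-16,0,0,0,0],[-22,-16,0,0,0,0],[-20,-14,0,0,0,0]]]'
python3 -m handwheel '[[[0,0,0,0,0,-0.098],[0,0,0,0,0,-0.098],[0,0,0,0,0,-0.098],[0,0,0,0,0,-0.098],[0,0,0,0,0,-0.097],[0,0,0,0,0,0]]]'
python3 - <<'E'
from h import *
delta(np.array([.6025,.0247,.2965])+[0,0,.10],RD)
for n in ('wrist','scene','side'): cv2.imwrite(f'pics/{n}1.png',manip.capture(n)[:,:,::-1])
E
```

```text
time: 2.15
eef_pos: [0.5997, 0.0282, 0.3963]
tcp_rot: [0.171, 0.985, -0.0, -0.0]
contact_force: [0.1, 0.7, -0.3]
finger_gap: 0.0549
time: 2.65
eef_pos: [0.599, 0.0298, 0.3962]
tcp_rot: [-0.075, 0.997, 0.0, -0.0]
contact_force: [-0.3, 0.2, -0.4]
finger_gap: 0.0554
t 2.65 d [-2.7 -5.6 -0.3] 6.0 w [ 0.    -0.     0.004] q [-0.44  0.26  0.41  1.23 -0.1   1.68  1.67] F [-0.3  0.2 -0.4] T [0.06 0.04 0.03] gap 0.0554
```

View pics/wrist1.png

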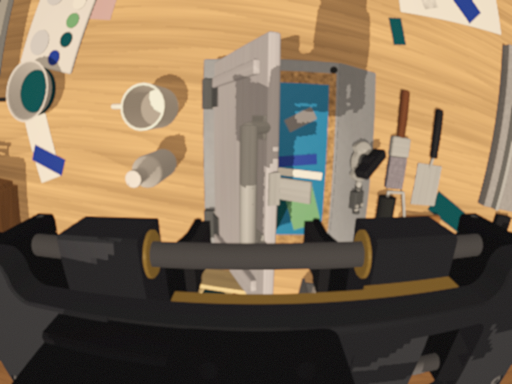

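View pics/side1.png

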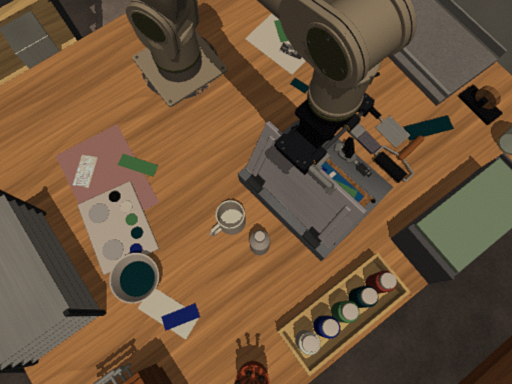

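```bash
cat >> h.py <<'E'
def wray(uv,pos=None,q=None):
    s=manip.sense(); c=manip.get_calibration('wrist'); v=(np.array(uv)-[c['cx'],c['cy']])/c['fx']; r=np.linalg.norm(v)
    d=np.r_[v/r*np.sin(r),np.cos(r)]; M=c['mount']; Rc=R.from_quat(s['tcp_rot']).as_matrix()
    return s['eef_pos']+Rc@M[:3,3], Rc@M[:3,:3]@d
E
python3 - <<'E'
from h import *
for uv in [(249,128),(249,180),(249,225)]:
    e,d=wray(uv); p=e+d*(.2965-e[2])/d[2]; print(p, (p-np.r_[PP,0])@np.c_[ex,ey,ez])
print((handle(1.14)-np.r_[PP,0])@np.c_[ex,ey,ez])
im=cv2.imread('pics/wrist1.png')[20:240,180:400]; cv2.imwrite('pics/w1c.png',cv2.resize(im,None,fx=2.7,fy=2.7,interpolation=2))
E
```

```text
[0.54253792 0.01420912 0.2965    ] [ 0.03678113 -0.06214225  0.2965    ]
[0.58865494 0.02057642 0.2965    ] [ 0.03715801 -0.01558927  0.2965    ]
[0.63142063 0.02636133 0.2965    ] [0.03762591 0.02756337 0.2965    ]
[3.49313815e-02 8.45635468e-18 2.96515177e-01]
```

View pics/w1c.png

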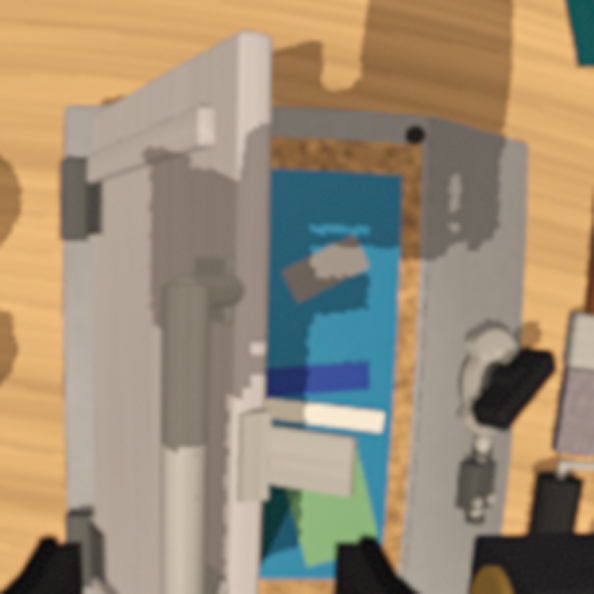

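```bash
python3 - <<'E'
from h import *
delta(P(.0365,0,.284),RD)
E
```

```text
t 2.8 d [ -4.   -7.  112.4] 113.0 w [ 0.    -0.    -0.003] q [-0.44  0.26  0.41  1.23 -0.1   1.68  1.66] F [-0.3 -0.1 -0.8] T [-0.03  0.01  0.02] gap 0.0551
```

```bash
python3 -m handwheel '[[[-2,-3.5,10,0,0,0],[-2,-3.5,16,0,0,0],[0,0,18,0,0,0],[0,0,18,0,0,0],[0,0,16,0,0,0],[0,0,14,0,0,0],[0,0,12,0,0,0],[0,0,8,0,0,0]]]'
python3 - <<'E'
from h import *
delta(P(.0365,0,.284),RD)
cv2.imwrite('pics/wrist2.png',manip.capture('wrist')[:,:,::-1])
cv2.imwrite('pics/side2.png',cv2.resize(manip.capture('side')[60:260,200:440,::-1],None,fx=3,fy=3))
E
```

```text
time: 3.47
eef_pos: [0.6036, 0.0233, 0.2826]
tcp_rot: [-0.072, 0.997, -0.0, -0.001]
contact_force: [-0.6, -0.2, -0.4]
finger_gap: 0.0552
t 3.47 d [-0.4  0.1 -1.4] 1.0 w [ 0.    -0.002 -0.001] q [-0.44  0.27  0.4   1.44 -0.1   1.45  1.68] F [-0.6 -0.2 -0.4] T [0.07 0.06 0.01] gap 0.0552
```

View pics/wrist2.png

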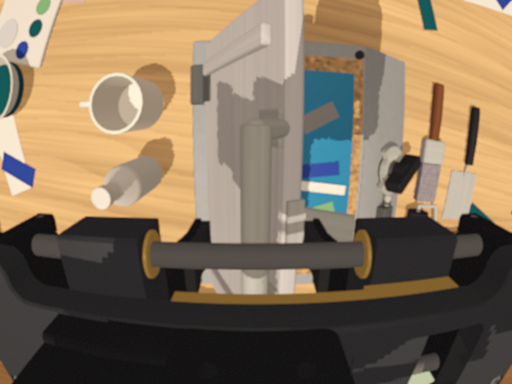

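View pics/side2.png

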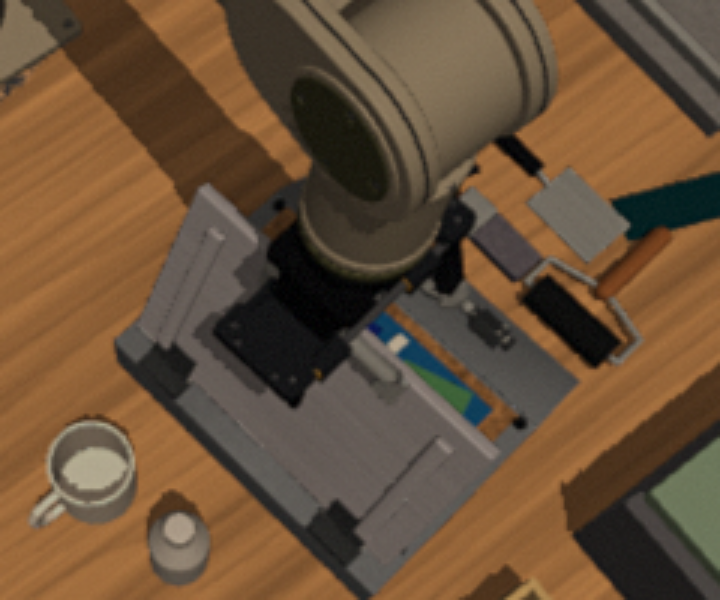

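```bash
python3 -m handwheel '[[[0,0,0,0,0,0],[0,0,0,0,0,0],[0,0,0,0,0,0],[0,0,0,0,0,0],[0,0,0,0,0,0]]]' 5 20
python3 - <<'E'
from h import *
delta(P(.0365,0,.284),RD)
# arc increments in tool frame from a=1.14 for steps
a0=1.135
pts=[handle(a) for a in np.linspace(a0,0,15)]
loc=np.array([(p-pts[0])@RD*1000 for p in pts]); print(np.diff(loc,axis=0).round(1)); print(loc[-1])
E
```

```text
time: 3.98
eef_pos: [0.6043, 0.0235, 0.285]
tcp_rot: [-0.073, 0.997, 0.0, 0.0]
contact_force: [-0.9, 0.4, 0.6]
finger_gap: 0.0294
t 3.98 d [0.3 0.  1. ] 1.0 w [ 0.     0.001 -0.   ] q [-0.44  0.27  0.4   1.44 -0.1   1.45  1.68] F [-0.9  0.4  0.6] T [0.07 0.03 0.01] gap 0.0294
[[-0.  17.1  5.7]
 [-0.  16.6  7. ]
 [-0.  16.   8.3]
 [ 0.  15.3  9.6]
 [-0.  14.5 10.8]
 [-0.  13.5 12. ]
 [-0.  12.5 13. ]
 [ 0.  11.4 14. ]
 [-0.  10.2 14.9]
 [ 0.   9.  15.6]
 [ 0.   7.7 16.3]
 [ 0.   6.4 16.9]
 [-0.   5.  17.4]
 [ 0.   3.6 17.7]]
[-2.92456835e-14  1.58859561e+02  1.79212154e+02]
```

```bash
python3 -m handwheel '[[[0,0,0,0,0,0],[0,0,0,0,0,0],[0,0,0,0,0,0],[0,0,0,0,0,0],[0,0,0,0,0,0]]]'
python3 - <<'E'
from h import *
delta(P(.0365,0,.284),RD)
E
```

```text
time: 4.4
eef_pos: [0.6041, 0.0234, 0.2846]
tcp_rot: [-0.072, 0.997, 0.0, 0.0]
contact_force: [0.5, -1.2, -0.5]
finger_gap: 0.0153
t 4.4 d [0.1 0.1 0.6] 1.0 w [-0.  0. -0.] q [-0.44  0.27  0.4   1.44 -0.1   1.45  1.68] F [ 0.5 -1.2 -0.5] T [-0.09 -0.03 -0.08] gap 0.0153
```

```bash
python3 -m handwheel '[[[0,3,1,0,0,0],[0,4.3,1.4,0,0,0],[0,4.3,1.4,0,0,0],[0,4.2,1.6,0,0,0],[0,4.2,1.7,0,0,0],[0,4.2,1.8,0,0,0],[0,4.1,1.9,0,0,0],[0,4,2,0,0,0]]]'
python3 - <<'E'
from h import *
delta(handle(1.135)-[0,0,.0125],RD)
E
```

```text
time: 5.07
eef_pos: [0.5996, 0.0562, 0.2717]
tcp_rot: [-0.073, 0.997, 0.0, 0.0]
contact_force: [3.2, -0.9, 2.1]
finger_gap: 0.0151
t 5.07 d [  0.4 -30.4 -12. ] 33.0 w [0.    0.001 0.   ] q [-0.48  0.26  0.38  1.47 -0.1   1.43  1.62] F [ 3.2 -0.9  2.1] T [-0.32 -0.74 -0.08] gap 0.0151
```

```bash
python3 -m handwheel '[[[0,4,2,0,0,0],[0,4,2,0,0,0],[0,4,2.1,0,0,0],[0,4,2.2,0,0,0],[0,3.9,2.3,0,0,0],[0,3.9,2.4,0,0,0],[0,3.8,2.5,0,0,0],[0,3.7,2.5,0,0,0]]]'
python3 - <<'E'
from h import *
cv2.imwrite('pics/wrist3.png',manip.capture('wrist')[:,:,::-1])
delta(handle(.811)-[0,0,.0125],RD)
E
```

```text
time: 5.73
eef_pos: [0.5953, 0.0868, 0.2536]
tcp_rot: [-0.073, 0.997, -0.0, 0.001]
contact_force: [5.6, 0.3, 1.3]
finger_gap: 0.0152
t 5.78 d [ 0.5  2.8 -0.1] 3.0 w [0.    0.001 0.001] q [-0.52  0.27  0.36  1.5  -0.1   1.39  1.57] F [ 8.   0.  -1.3] T [-0.16 -1.8  -0.17] gap 0.0156
```

View pics/wrist3.png

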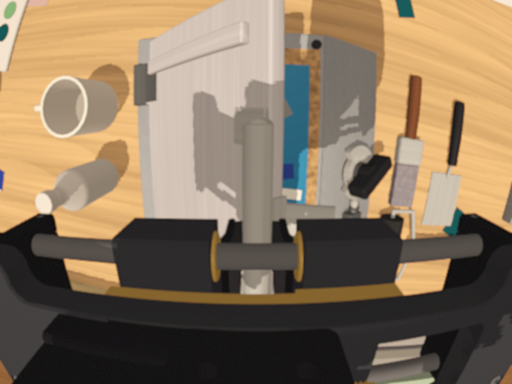

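```bash
python3 -m handwheel '[[[-0.2,4,2.4,0,0,0],[-0.2,4,2.5,0,0,0],[-0.2,3.9,2.6,0,0,0],[-0.2,3.8,2.7,0,0,0],[-0.1,3.7,2.8,0,0,0],[-0.1,3.6,2.9,0,0,0],[-0.1,3.5,3,0,0,0],[-0.1,3.4,3,0,0,0]]]'
python3 - <<'E'
from h import *
delta(handle(.649)-[0,0,.0125],RD)
E
```

```text
time: 6.45
eef_pos: [0.5912, 0.1165, 0.2313]
tcp_rot: [-0.073, 0.997, 0.0, -0.001]
contact_force: [1.9, -0.9, 0.1]
finger_gap: 0.015
t 6.45 d [0.9 1.7 0.9] 2.0 w [ 0.    -0.001 -0.   ] q [-0.55  0.28  0.34  1.53 -0.1   1.35  1.52] F [ 1.9 -0.9  0.1] T [-0.39 -0.34 -0.05] gap 0.015
```

```bash
python3 -m handwheel '[[[-0.1,3.4,3.3,0,0,0],[-0.1,3.3,3.3,0,0,0],[-0.1,3.2,3.4,0,0,0],[-0.1,3.1,3.4,0,0,0],[-0.1,3,3.5,0,0,0],[-0.1,3,3.6,0,0,0],[-0.1,2.9,3.7,0,0,0],[-0.1,2.8,3.7,0,0,0]]]'
python3 - <<'E'
from h import *
delta(handle(.487)-[0,0,.0125],RD)
E
```

```text
time: 7.12
eef_pos: [0.5881, 0.1412, 0.2032]
tcp_rot: [-0.073, 0.997, 0.0, -0.001]
contact_force: [-5.5, -1.1, -0.6]
finger_gap: 0.0148
t 7.12 d [ 1.3  0.8 -0.2] 2.0 w [ 0.    -0.002  0.   ] q [-0.58  0.3   0.33  1.56 -0.1   1.3   1.48] F [-5.5 -1.1 -0.6] T [-0.44  1.19  0.03] gap 0.0148
```

```bash
python3 -m handwheel '[[[0.1,2.7,3.7,0,0,0],[0.1,2.7,3.7,0,0,0],[0.1,2.6,3.7,0,0,0],[0.1,2.5,3.8,0,0,0],[0.1,2.4,3.9,0,0,0],[0,2.4,3.9,0,0,0],[0,2.3,3.9,0,0,0],[0,2.2,4,0,0,0]]]'
python3 - <<'E'
from h import *
delta(handle(.325)-[0,0,.0125],RD)
E
```

```text
time: 7.78
eef_pos: [0.5858, 0.1605, 0.1731]
tcp_rot: [-0.073, 0.997, 0.0, 0.0]
contact_force: [-1.8, -0.7, 0.2]
finger_gap: 0.0155
t 7.78 d [1.9 0.6 0.1] 2.0 w [ 0.     0.001 -0.   ] q [-0.6   0.33  0.32  1.59 -0.11  1.24  1.45] F [-1.8 -0.7  0.2] T [-0.3   0.26 -0.06] gap 0.0155
```

```bash
python3 -m handwheel '[[[0,2.1,4,0,0,0],[0,2,4,0,0,0],[0,1.9,4,0,0,0],[0,1.9,4.1,0,0,0],[0,1.8,4.1,0,0,0],[0,1.7,4.1,0,0,0],[0,1.6,4.1,0,0,0],[0,1.5,4,0,0,0]]]'
python3 - <<'E'
from h import *
delta(handle(.162)-[0,0,.0125],RD)
cv2.imwrite('pics/wrist4.png',manip.capture('wrist')[:,:,::-1])
E
```

```text
time: 8.45
eef_pos: [0.5839, 0.1748, 0.1407]
tcp_rot: [-0.073, 0.997, 0.0, 0.001]
contact_force: [2.5, -0.1, -0.9]
finger_gap: 0.0152
t 8.45 d [2.  0.4 1.2] 2.0 w [ 0.     0.001 -0.   ] q [-0.61  0.36  0.3   1.62 -0.11  1.18  1.44] F [ 2.5 -0.1 -0.9] T [-0.34 -0.71 -0.  ] gap 0.0152
```

View pics/wrist4.png

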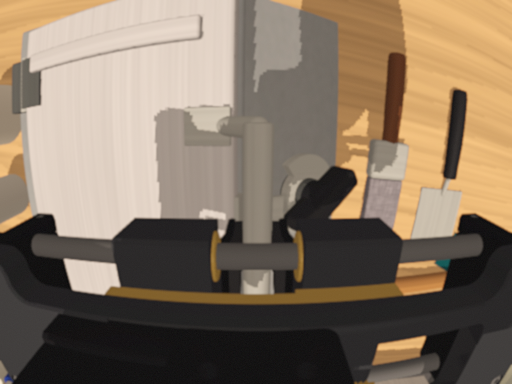

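```bash
python3 -m handwheel '[[[0,1.1,3.3,0,0,0],[0,1,3.2,0,0,0],[0,0.9,3.2,0,0,0],[0,0.9,3.2,0,0,0],[0,0.8,3.1,0,0,0],[0,0.8,3,0,0,0],[0,0.7,3,0,0,0],[0,0.7,3,0,0,0]]]'
python3 - <<'E'
from h import *
delta(handle(0)-[0,0,.0125],RD)
E
```

```text
time: 9.17
eef_pos: [0.5828, 0.1816, 0.1158]
tcp_rot: [-0.073, 0.997, 0.0, 0.0]
contact_force: [4.1, 0.9, -0.6]
finger_gap: 0.0158
t 9.17 d [ 1.9  2.  11.3] 12.0 w [ 0.     0.001 -0.   ] q [-0.61  0.38  0.3   1.65 -0.12  1.13  1.43] F [ 4.1  0.9 -0.6] T [ 0.04 -1.08 -0.04] gap 0.0158
```

```bash
python3 -m handwheel '[[[-0.1,0.5,2,0,0,0],[-0.1,0.4,2,0,0,0],[0,0.3,1.8,0,0,0],[0,0.3,1.5,0,0,0],[0,0.2,1.2,0,0,0],[0,0.2,1,0,0,0],[0,0.1,1,0,0,0]]]'
python3 - <<'E'
from h import *
delta(handle(0)-[0,0,.0125],RD)
E
```

```text
time: 9.75
eef_pos: [0.5824, 0.1835, 0.1054]
tcp_rot: [-0.073, 0.997, 0.0, 0.0]
contact_force: [5.1, 1.6, 0.3]
finger_gap: 0.0154
t 9.75 d [1.9 0.  0.9] 2.0 w [ 0.  0. -0.] q [-0.61  0.39  0.29  1.66 -0.12  1.11  1.43] F [5.1 1.6 0.3] T [ 0.09 -1.06 -0.03] gap 0.0154
```

```bash
python3 -m handwheel '[[[0,0,1,0,0,0],[0,0,0.7,0,0,0],[0,0,0.7,0,0,0],[0,0,0.7,0,0,0],[0,0,0,0,0,0]]]'
python3 - <<'E'
from h import *
delta(handle(0)-[0,0,.0125],RD)
E
```

```text
time: 10.17
eef_pos: [0.5825, 0.1838, 0.1039]
tcp_rot: [-0.073, 0.997, 0.001, 0.0]
contact_force: [-1.1, 0.6, 11.4]
finger_gap: 0.0155
t 10.17 d [ 2.  -0.2 -0.6] 2.0 w [0.001 0.001 0.   ] q [-0.61  0.4   0.29  1.66 -0.13  1.11  1.43] F [-1.1  0.6 11.4] T [-0.07  0.32 -0.08] gap 0.0155
```

```bash
python3 -m handwheel '[[[0,0,-0.5,0,0,0],[0,0,0,0,0,0],[0,0,0,0,0,0],[0,0,0,0,0,0],[0,0,0,0,0,0]]]' 42
python3 -m handwheel '[[[0,0,-4,0,0,0],[0,0,-8,0,0,0],[0,0,-14,0,0,0],[0,0,-20,0,0,0],[0,0,-20,0,0,0],[0,0,-20,0,0,0],[0,0,-20,0,0,0],[0,0,-20,0,0,0]]]'
cat >> h.py <<'E'
def axes(yl=0): 
    t=np.radians(35); n=-np.sin(t)*ex+np.cos(t)*ez; u=np.cos(t)*ex+np.sin(t)*ez; return u,ey,n
def Rk(k):
    u,l,n=axes(); th=.65-k; b=np.cos(th)*u+np.sin(th)*l
    x=-b; z=-n; return np.c_[x,np.cross(z,x),z]
G=P(-.174,0,.067)
E
python3 - <<'E'
from h import *
u,l,n=axes()
for n_ in ('wrist','scene','side'): cv2.imwrite(f'pics/{n_}5.png',manip.capture(n_)[:,:,::-1])
delta(G+n*.09,Rk(0)); delta(G+n*.09,RD)
E
```

```text
time: 10.58
eef_pos: [0.5819, 0.1833, 0.1024]
tcp_rot: [-0.073, 0.997, -0.0, -0.001]
contact_force: [0.3, -0.0, -0.3]
finger_gap: 0.0385
time: 11.25
eef_pos: [0.5824, 0.1833, 0.2308]
tcp_rot: [-0.072, 0.997, 0.0, 0.0]
contact_force: [0.8, -0.1, -0.4]
finger_gap: 0.0421
t 11.4 d [  3.  100.6  90.6] 135.0 w [ 0.569 -0.278  0.89 ] q [-0.63  0.3   0.31  1.51 -0.09  1.35  1.41] F [ 0.3 -1.  -0.9] T [ 0.08 -0.04  0.05] gap 0.0421
t 11.4 d [  3.  100.6  90.6] 135.0 w [ 0.001  0.004 -0.   ] q [-0.63  0.3   0.31  1.51 -0.09  1.35  1.41] F [ 0.3 -1.  -0.9] T [ 0.08 -0.04  0.05] gap 0.0421
```

View pics/wrist5.png

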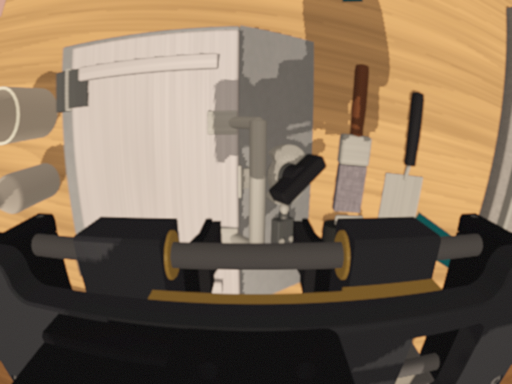

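View pics/scene5.png

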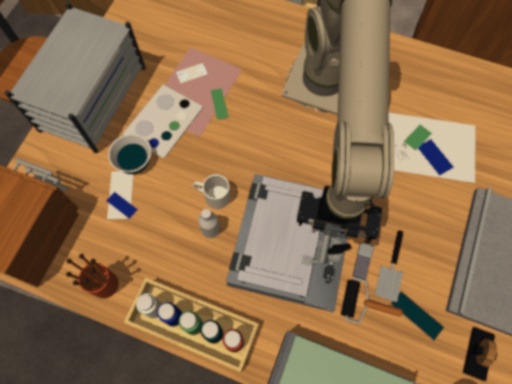

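```bash
python3 - <<'E'
from h import *
u,l,n=axes()
for nm,o,f in(('scene',(290,200),S),('side',(230,110),D)):
    im=cv2.imread(f'pics/{nm}0.png'); x0,y0=(290,200) if nm=='scene' else (310,110)
    c=cv2.resize(im[y0:y0+90,x0:x0+110],None,fx=7,fy=7,interpolation=2)
    for k,col in((0,(0,0,255)),(.2,(0,255,0))):
        b=np.cos(.65-k)*u+np.sin(.65-k)*l; w=np.cross(n,b)
        pts=[G+n*.01+s*.036*b+t*.009*w for s,t in((1,1),(1,-1),(-1,-1),(-1,1))]
        q=((proj(nm,pts)-(x0,y0)+.5)*7).astype(int); cv2.polylines(c,[q],True,col,1)
    cv2.imwrite(f'pics/k_{nm}.png',c)
a=cv2.imread('pics/k_scene.png');b=cv2.imread('pics/k_side.png'); cv2.imwrite('pics/k.png',cv2.resize(np.vstack([a,b]),None,fx=.6,fy=.47))
E
```

```text
(no output)
```

View pics/k_scene.png

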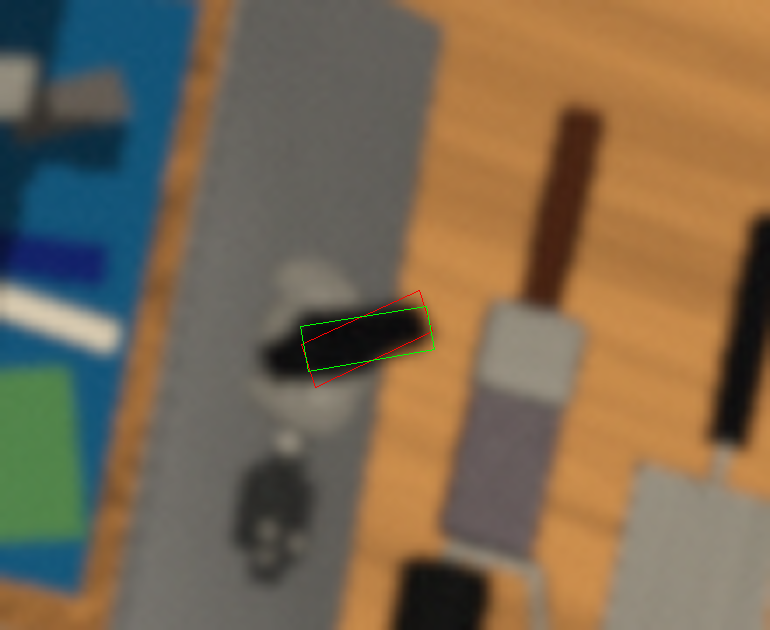

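View pics/k_side.png

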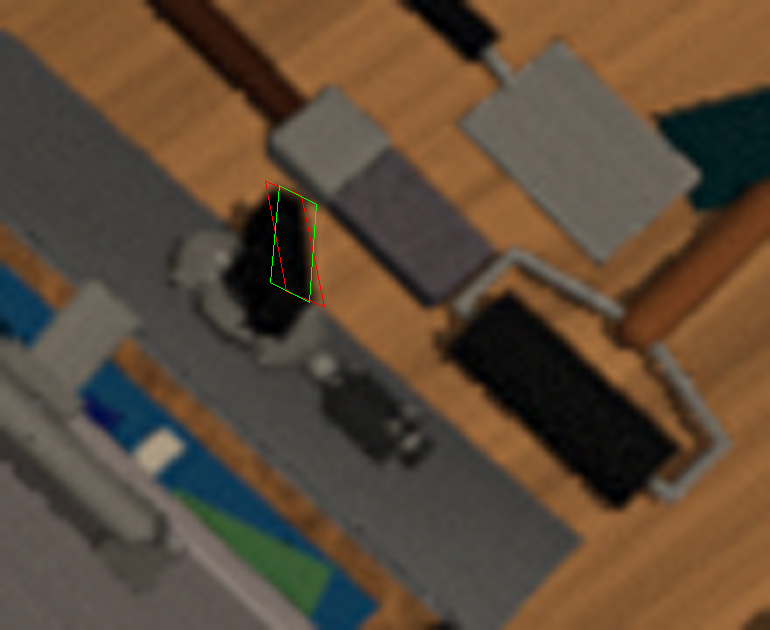

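```bash
python3 -m handwheel '[[[0,20,4,0,0,0],[0,25,8,0,0,0],[0,25,8,0,0,0],[1,20,8,0,0,0],[1,10,4,0,0,0]]]'
python3 - <<'E'
from h import *
u,l,n=axes()
delta(G+n*.09,Rk(.15))
E
```

```text
time: 11.82
eef_pos: [0.564, 0.285, 0.1948]
tcp_rot: [-0.074, 0.997, 0.0, -0.001]
contact_force: [-0.3, 0.2, -0.7]
finger_gap: 0.0423
t 11.82 d [-1.8 -2.5 54.1] 54.0 w [ 0.55  -0.328  1.04 ] q [-0.74  0.37  0.26  1.49 -0.1   1.3   1.25] F [-0.3  0.2 -0.7] T [ 0.04 -0.05 -0.  ] gap 0.0423
```

```bash
python3 -m handwheel '[[[0,0,0,0.055,-0.033,0.104],[0,0,0,0.055,-0.033,0.104],[0,0,0,0.055,-0.033,0.104],[0,0,0,0.055,-0.033,0.104],[0,0,0,0.055,-0.033,0.104]]]'
python3 -m handwheel '[[[0,0,0,0.055,-0.033,0.104],[0,0,0,0.055,-0.033,0.104],[0,0,0,0.055,-0.033,0.104],[0,0,0,0.055,-0.033,0.104],[0,0,0,0.055,-0.033,0.104],[0,0,0,0,0,0]]]'
python3 - <<'E'
from h import *
u,l,n=axes()
delta(G+n*.09,Rk(.15))
E
```

```text
time: 12.23
eef_pos: [0.566, 0.2813, 0.1973]
tcp_rot: [0.189, 0.969, -0.13, 0.092]
contact_force: [-0.7, 0.4, -1.2]
finger_gap: 0.042
time: 12.73
eef_pos: [0.5649, 0.2833, 0.1942]
tcp_rot: [0.428, 0.851, -0.249, 0.174]
contact_force: [-0.4, 1.5, -0.9]
finger_gap: 0.0421
t 12.73 d [26.3 15.4 44. ] 54.0 w [-0.004  0.005 -0.006] q [-1.11  0.64  0.5   1.3   0.24  1.58 -0.05] F [-0.4  1.5 -0.9] T [0.69 0.09 0.03] gap 0.0421
```

```bash
python3 -m handwheel '[[[5,3,9,0,0,0],[7,4,12,0,0,0],[7,4,12,0,0,0],[5,3,8,0,0,0],[2,1,3,0,0,0],[0,0,0,0,0,0]]]' 46
python3 - <<'E'
from h import *
u,l,n=axes()
delta(G+n*.09,Rk(.15))
cv2.imwrite('pics/wrist6.png',manip.capture('wrist')[:,:,::-1])
E
```

```text
time: 13.23
eef_pos: [0.5664, 0.2809, 0.1424]
tcp_rot: [0.427, 0.852, -0.247, 0.173]
contact_force: [0.5, 0.8, -0.4]
finger_gap: 0.046
t 13.23 d [2.3 1.1 0.2] 3.0 w [-0.001  0.001 -0.004] q [-1.11  0.68  0.48  1.35  0.22  1.5  -0.08] F [ 0.5  0.8 -0.4] T [ 0.64  0.16 -0.01] gap 0.046
```

View pics/wrist6.png

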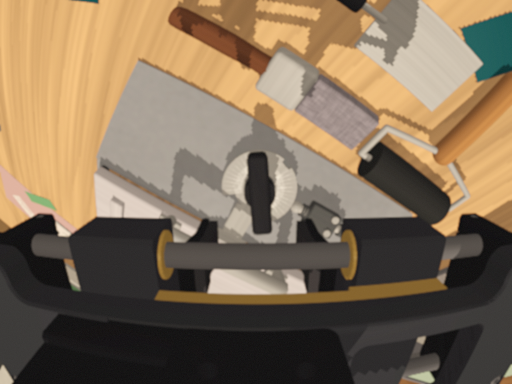

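```bash
python3 - <<'E'
from h import *
u,l,n=axes()
im=cv2.imread('pics/wrist6.png'); m=(im.max(2)<40).astype(np.uint8); m[:130]=0;m[236:]=0;m[:,:225]=0;m[:,295:]=0
k,L,st,ce=cv2.connectedComponentsWithStats(m); i=1+st[1:,4].argmax(); print(st[i],ce[i])
uv=ce[i]
e,d=wray(uv)
t=((G+n*.01-e)@n)/(d@n); p=e+d*t-G; print('u,l,n',(p@u,p@l,p@n))
for uv in ((258,152),(262,232)):
  e,d=wray(uv);t=((G+n*.01-e)@n)/(d@n); p=e+d*t-G; print('u,l,n',(p@u,p@l,p@n))
delta(G-n*.014,Rk(.15))
E
```

```text
[249 153  24  61 212] [263.81132075 175.01415094]
u,l,n (np.float64(-0.017617118816556993), np.float64(-0.0033742429759122446), np.float64(0.00999999999999999))
u,l,n (np.float64(-0.03224736285119722), np.float64(-0.016789665616957026), np.float64(0.01))
u,l,n (np.float64(0.027778673695619118), np.float64(0.019742810328666757), np.float64(0.009999999999999953))
t 13.28 d [  3.    0.9 105.1] 105.0 w [ 0.001  0.001 -0.004] q [-1.11  0.68  0.48  1.35  0.22  1.5  -0.08] F [-0.4  0.6  0.7] T [ 0.63  0.15 -0.04] gap 0.046
```

```bash
python3 -m handwheel '[[[1.5,0.5,10,0,0,0],[1.5,0.5,15,0,0,0],[0,0,18,0,0,0],[0,0,18,0,0,0],[0,0,16,0,0,0],[0,0,12,0,0,0],[0,0,9,0,0,0],[0,0,5,0,0,0]]]'
python3 - <<'E'
from h import *
u,l,n=axes()
delta(G-n*.014,Rk(.12))
cv2.imwrite('pics/wrist7.png',manip.capture('wrist')[:,:,::-1])
E
```

```text
time: 13.95
eef_pos: [0.5748, 0.2246, 0.0568]
tcp_rot: [0.428, 0.852, -0.247, 0.173]
contact_force: [-0.1, -0.5, 0.6]
finger_gap: 0.046
t 13.95 d [ 0.2 -0.1  1.5] 2.0 w [ 0.     0.001 -0.035] q [-1.06  0.72  0.48  1.5   0.23  1.3  -0.1 ] F [-0.1 -0.5  0.6] T [ 0.64  0.18 -0.05] gap 0.046
```

View pics/wrist7.png

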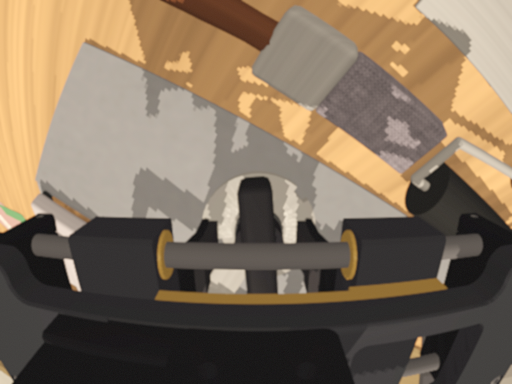

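```bash
python3 -m handwheel '[[[0,0,1,0,0,0],[0,0,0,0,0,0],[0,0,0,0,0,0],[0,0,0,0,0,0],[0,0,0,0,0,0],[0,0,0,0,0,0],[0,0,0,0,0,0],[0,0,0,0,0,0]]]' 8 25
python3 - <<'E'
from h import *
u,l,n=axes()
delta(G-n*.014,Rk(.12))
E
```

```text
time: 14.67
eef_pos: [0.5755, 0.2254, 0.057]
tcp_rot: [0.428, 0.853, -0.245, 0.174]
contact_force: [5.1, 2.4, -0.6]
finger_gap: 0.0179
t 14.67 d [ 0.2 -1.1  2. ] 2.0 w [ 0.003  0.002 -0.035] q [-1.06  0.72  0.48  1.5   0.23  1.3  -0.1 ] F [ 5.1  2.4 -0.6] T [ 1.06 -0.69  0.55] gap 0.0179
```

```bash
python3 -m handwheel '[[[0,0.5,0,0,0,0.03],[0,0.5,0,0,0,0.05],[0,0,0,0,0,0.06],[0,0,0,0,0,0.06],[0,0,0,0,0,0.06],[0,0,0,0,0,0.06]]]'
python3 - <<'E'
from h import *
u,l,n=axes()
delta(G-n*.016,Rk(1.3)); s=manip.sense(); print(s['ft_torque']@n,s['contact_force']@np.c_[u,l,n])
E
```

```text
time: 15.17
eef_pos: [0.5758, 0.2256, 0.0569]
tcp_rot: [0.559, 0.773, -0.215, 0.211]
contact_force: [1.5, 1.3, 4.2]
finger_gap: 0.0178
t 15.17 d [-0.3 -1.4  4. ] 4.0 w [0.002 0.    0.822] q [-1.11  0.74  0.55  1.5   0.18  1.29 -0.39] F [1.5 1.3 4.2] T [0.43 0.02 0.3 ] gap 0.0178
0.2241197066485991 [1.48972116 1.70099521 4.05552095]
```

```bash
python3 -m handwheel '[[[0,0,0,0,0,0.06],[0,0,0,0,0,0.06],[0,0,0,0,0,0.06],[0,0,0,0,0,0.06],[0,0,0,0,0,0.06],[0,0,0,0,0,0.06],[0,0,0,0,0,0.06],[0,0,0,0,0,0.06]]]'
python3 - <<'E'
from h import *
u,l,n=axes()
delta(G-n*.016,Rk(1.3)); s=manip.sense(); print(s['ft_torque']@n,s['contact_force']@np.c_[u,l,n])
E
```

```text
time: 15.83
eef_pos: [0.576, 0.2256, 0.0569]
tcp_rot: [0.727, 0.618, -0.159, 0.256]
contact_force: [2.5, 0.5, 1.5]
finger_gap: 0.018
t 15.83 d [-0.9 -1.4  4. ] 4.0 w [ 0.003 -0.     0.342] q [-1.17  0.77  0.66  1.5   0.11  1.28 -0.81] F [2.5 0.5 1.5] T [ 0.43 -0.27  0.48] gap 0.018
0.2002719916055005 [0.78228151 2.51366871 1.31009904]
```

```bash
python3 -m handwheel '[[[0,0,0,0,0,0.05],[0,0,0,0,0,0.05],[0,0,0,0,0,0.05],[0,0,0,0,0,0.05],[0,0,0,0,0,0.04],[0,0,0,0,0,0]]]'
python3 - <<'E'
from h import *
u,l,n=axes()
delta(G-n*.016,Rk(1.3)); s=manip.sense(); print(s['ft_torque']@n,s['contact_force']@np.c_[u,l,n])
for n_ in ('scene','side','wrist'): cv2.imwrite(f'pics/{n_}8.png',manip.capture(n_)[:,:,::-1])
E
```

```text
time: 16.33
eef_pos: [0.5762, 0.2254, 0.057]
tcp_rot: [0.795, 0.526, -0.127, 0.273]
contact_force: [3.7, 2.2, 2.7]
finger_gap: 0.0178
t 16.33 d [-1.2 -1.3  4. ] 4.0 w [ 0.003 -0.001  0.103] q [-1.21  0.79  0.71  1.5   0.07  1.27 -1.02] F [3.7 2.2 2.7] T [ 0.39 -0.55  0.28] gap 0.0178
-0.11398802385752987 [0.19809196 3.97711127 3.11853936]
```

View pics/wrist8.png

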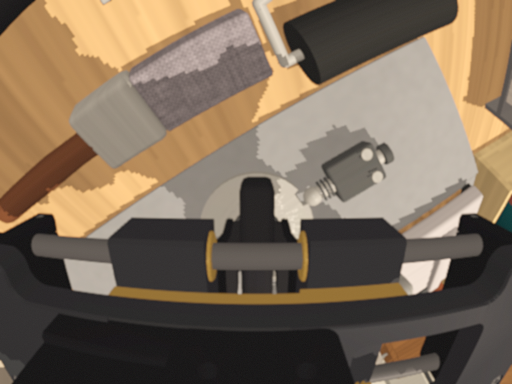

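```bash
python3 -m handwheel '[[[0,0,0,0,0,0.03],[0,0,0,0,0,0.03],[0,0,0,0,0,0.03],[0,0,0,0,0,0.01],[0,0,0,0,0,0]]]'
python3 - <<'E'
from h import *
u,l,n=axes()
delta(G-n*.016,Rk(1.3)); s=manip.sense(); print(s['ft_torque']@n,s['contact_force']@np.c_[u,l,n])
cv2.imwrite('pics/wrist9.png',manip.capture('wrist')[:,:,::-1])
a=[cv2.resize(cv2.imread(f'pics/wrist{i}.png')[120:240,200:420],None,fx=3,fy=2.4,interpolation=2) for i in (8,9)]; cv2.imwrite('pics/w89.png',np.vstack(a))
E
```

```text
time: 16.9
eef_pos: [0.5762, 0.2255, 0.057]
tcp_rot: [0.82, 0.487, -0.113, 0.279]
contact_force: [4.1, 1.3, 6.8]
finger_gap: 0.0183
t 16.9 d [-1.3 -1.2  4. ] 4.0 w [ 0.003 -0.001  0.005] q [-1.22  0.8   0.73  1.5   0.05  1.27 -1.11] F [4.1 1.3 6.8] T [ 0.08 -0.5   0.37] gap 0.0183
0.013669718290953616 [3.32593395 4.19975254 5.92000164]
```

View pics/w89.png

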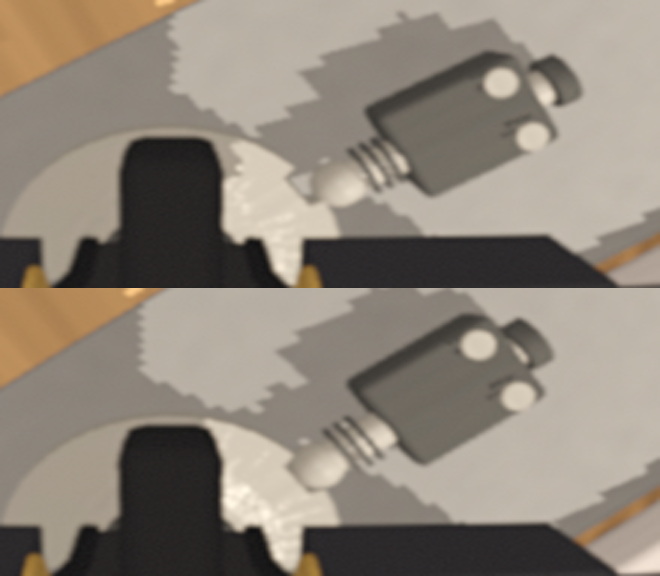

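```bash
python3 -m handwheel '[[[0,0,0,0,0,0],[0,0,0,0,0,0],[0,0,0,0,0,0],[0,0,0,0,0,0],[0,0,0,0,0,0],[0,0,0,0,0,0]]]' 46
python3 - <<'E'
from h import *
delta(G,Rk(1.3))
E
python3 -m handwheel '[[[0,0,-4,0,0,0],[0,0,-10,0,0,0],[0,0,-16,0,0,0],[0,0,-18,0,0,0],[0,0,-18,0,0,0],[0,0,-16,0,0,0],[0,0,-10,0,0,0],[0,0,0,0,0,0]]]'
python3 - <<'E'
from h import *
u,l,n=axes()
delta(G+n*.09,Rk(1.3))
cv2.imwrite('pics/wrist10.png',cv2.resize(manip.capture('wrist')[80:240,150:420,::-1],None,fx=2.9,fy=2.9,interpolation=2))
for k in (1.2,1.3,1.4):pass
E
```

```text
time: 17.45
eef_pos: [0.5755, 0.2253, 0.0562]
tcp_rot: [0.82, 0.487, -0.114, 0.279]
contact_force: [1.4, -0.1, -0.6]
finger_gap: 0.0441
t 17.45 d [ -1.2  -0.3 -12.7] 13.0 w [0.001 0.    0.005] q [-1.22  0.8   0.73  1.51  0.05  1.27 -1.11] F [ 1.4 -0.1 -0.6] T [ 0.57  0.17 -0.05] gap 0.0441
time: 18.12
eef_pos: [0.5683, 0.28, 0.1337]
tcp_rot: [0.82, 0.488, -0.112, 0.278]
contact_force: [-0.6, -0.2, -0.8]
finger_gap: 0.0461
t 18.12 d [-2.3 -0.6 -7.6] 8.0 w [ 0.003 -0.004  0.006] q [-1.26  0.76  0.75  1.37  0.06  1.45 -1.11] F [-0.6 -0.2 -0.8] T [0.63 0.16 0.04] gap 0.0461
```

View pics/wrist10.png

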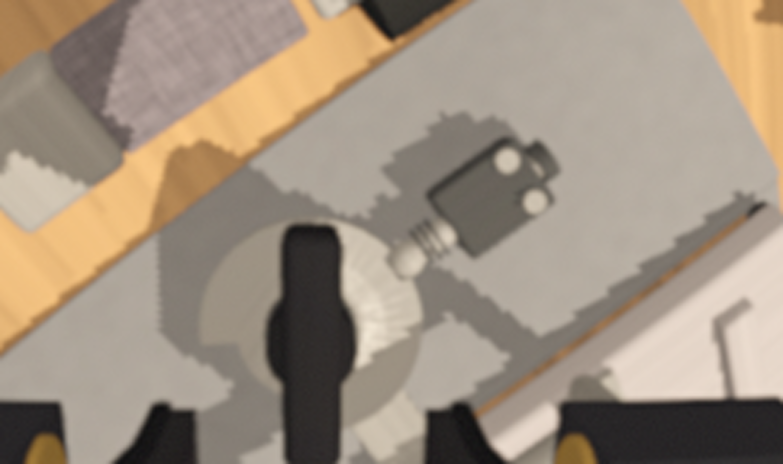

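```bash
python3 -m handwheel '[[[0,0,-15,0,0,0],[0,0,-25,0,0,0],[0,0,-30,0,0,0],[0,0,-30,0,0,0],[0,0,-25,0,0,0],[0,0,-10,0,0,0],[0,0,0,0,0,0],[0,0,0,0,0,0]]]'
python3 - <<'E'
from h import *
from h import proj
a=manip.capture('scene')[:,:,::-1].copy(); b=manip.capture('side')[:,:,::-1].copy()
print(proj('scene',[handle(0)+.065*ey,handle(0)-.065*ey]).round(1))
cv2.imwrite('pics/fin.png',np.hstack([cv2.resize(a[140:320,200:400],(400,360)),cv2.resize(b[90:270,220:420],(400,360))]))
delta(G,Rk(1.3))
E
```

```text
time: 18.83
eef_pos: [0.5566, 0.3536, 0.2413]
tcp_rot: [0.82, 0.487, -0.114, 0.279]
contact_force: [-0.3, -0.3, -0.3]
finger_gap: 0.0461
[[321.1 262. ]
 [329.2 217.9]]
t 18.93 d [ -0.3  -0.4 212.5] 212.0 w [0.001 0.002 0.005] q [-1.27  0.77  0.75  1.1   0.04  1.72 -1.1 ] F [-0.3  0.5 -0.5] T [ 0.59  0.19 -0.02] gap 0.046
```

View pics/fin.png

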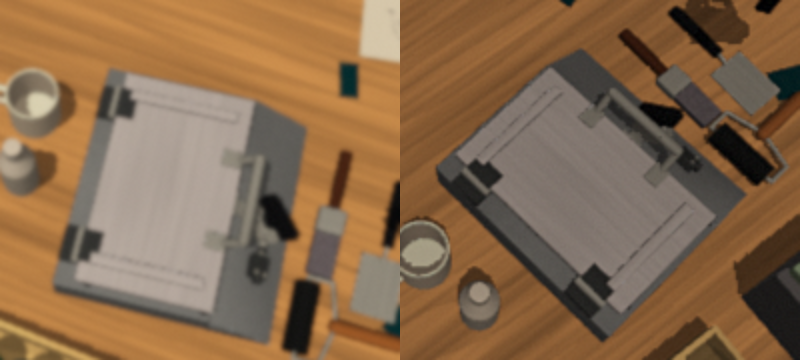

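```bash
python3 -c "
from workcell import manip
print(manip.job_done())"
```

```text
the job is handed in; nothing more can be done
None
```

The cover is down on its stops and locked, and the job was handed in at about 19 s of the allowed 58 s.

- **Cover:** I gripped the handle bar and lowered the cover along its arc in about 6 s. I stopped when the stops pushed back with about 11 N, then released it. In the last scene picture the handle is where a fully closed cover would put it.
- **Knob:** I gripped the bar across its width and turned it clockwise to about 1.30 rad by the tool angle. The turning torque changed sign at about 1.2 rad as the plunger pulled the knob in. It was close to zero at 1.30.
- **Last checks:** After release the wrist picture shows the plunger nose in the cam's notch and the knob still in place. The brush, palette knife, brayer, mug and glue bottle look unmoved. I did not re-check the bowl and palette after the knob, but the arm went nowhere near them.
- **Disagreements:** Sideways forces along the handle bar reached about 8 N while lowering, from a small misalignment I corrected as I went. The knob started at about 0.10 to 0.15 rad rather than 0. No check failed.

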